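# Return four lab containers to the trays of their own colours

## Task

Tidy the microscopy bench: put the red-lidded specimen cup in the red tray, the blue-lidded cup in the blue tray, the amber bottle with the yellow cap in the yellow tray, and the green slide box in the rectangular green tray, each standing upright and flat on the tray's floor inside the rim. Keep them upright all the way, set them down rather than dropping them, and leave the white-lidded cup and the petri dish where they are.

Things in the scene. Friction and masses are not known exactly. Their poses are not given: they have to be found in the camera images.
- cup_red_mid (a point): Specimen cup with a red screw lid on a frosted white body, upright on the bench: 52 mm in diameter, 70 mm high. This point is its centre, 35 mm above its underside; z is up along its axis.
- cup_blue_mid (a point): Specimen cup with a blue screw lid on a frosted white body, upright on the bench: 52 mm in diameter, 70 mm high. This point is its centre, 35 mm above its underside; z is up along its axis.
- bottle_yellow_mid (a point): Amber reagent bottle with a yellow cap and a white label band, upright: 95 mm high; body 52 mm in diameter for the lowest 62 mm, then a sloping shoulder and a 34 mm wide cap on the top 18 mm. This point is its centre, 47.5 mm above its underside; z is up.
- box_green_mid (a point): Small slide box with a green lid on a frosted white lower half, lying flat: 80 mm long (its x axis), 44 mm wide (its y axis), 50 mm high (z, up). This point is its centre, 25 mm above its underside. Take it across its width, in the upper half, so that the fingertips stay above the tray's rim when it is set down.
- tray_red: Round red tray fixed to the bench, for the red-lidded cup: 84 mm across outside, floor 3 mm above the bench, rim 6 mm wide with its top 8 mm above the bench, 72 mm across inside. Origin on the bench at its centre, z up.
- tray_blue: Round blue tray fixed to the bench, for the blue-lidded cup: 84 mm across outside, floor 3 mm above the bench, rim 6 mm wide with its top 8 mm above the bench, 72 mm across inside. Origin on the bench at its centre, z up.
- tray_yellow: Round yellow tray fixed to the bench, for the amber bottle with the yellow cap: 84 mm across outside, floor 3 mm above the bench, rim 6 mm wide with its top 8 mm above the bench, 72 mm across inside. Origin on the bench at its centre, z up.
- tray_green: Rectangular green tray fixed to the bench, for the green box: 110 mm long (its x axis) by 74 mm wide (its y axis) outside, floor 3 mm above the bench, rim 5 mm wide with its top 8 mm above the bench, so 100 by 64 mm inside. Origin on the bench at its centre, z up. The box goes in with its length along the tray's length, either way round.
- cup_white_mid (a point): Specimen cup with a white screw lid on a frosted white body, upright on the bench: 52 mm in diameter, 70 mm high. This point is its centre, 35 mm above its underside; z is up along its axis. It is not part of the job and must stay where it is.
- petri_mid (a point): Loose petri dish, pale glass with a pinkish disc, 58 mm in diameter and 14 mm high. This point is its centre, 7 mm above the bench. It is not part of the job and must stay where it is.
There are look-alikes about, which are no part of the job. What is shaped like the part that bears cup_red_mid but black or pink is not meant.

How it is judged (in metres and radians):
At the end, for the whole second after the job is handed in: Each container stands flat inside the rim of its own colour's tray (cups and bottle centred within 12 mm; box within 17 mm, its length within 20 degrees of the tray's), upright within 4.5 degrees, released, at rest; white-lidded cup and petri dish within 30 mm of their start (horizontal distance between cup_red_mid and tray_red below 0.012 m and z of cup_red_mid in the frame of tray_red below 0.0405 m and angle between each of cup_red_mid, cup_blue_mid, bottle_yellow_mid, box_green_mid's own z axis and vertical below 0.08 rad and linear speed of each of cup_red, cup_blue, bottle_yellow, box_green below 0.02 m/s and contact force between each of cup_red, cup_blue, bottle_yellow, box_green and the fingers below 0.1 N and horizontal distance between cup_blue_mid and tray_blue below 0.012 m and z of cup_blue_mid in the frame of tray_blue below 0.0405 m and horizontal distance between bottle_yellow_mid and tray_yellow below 0.012 m and z of bottle_yellow_mid in the frame of tray_yellow below 0.053 m and horizontal distance between box_green_mid and tray_green below 0.017 m and z of box_green_mid in the frame of tray_green below 0.0305 m and angle between the x axis of box_green_mid and the x axis of tray_green, either way round below 0.35 rad and distance of each of cup_white_mid, petri_mid from where it was at the start of the episode below 0.03 m); the robot touches nothing.
It fails at once if one of the four containers is tipped more than 40 degrees from upright (angle between any of cup_red_mid, cup_blue_mid, bottle_yellow_mid, box_green_mid's own z axis and vertical above 0.7 rad).
It fails at once if one of the four containers is dropped (falls free for more than about 30 mm) ((contact force between cup_red and anything else below 0.01 N and linear speed of cup_red above 0.77 m/s) or (contact force between cup_blue and anything else below 0.01 N and linear speed of cup_blue above 0.77 m/s) or (contact force between bottle_yellow and anything else below 0.01 N and linear speed of bottle_yellow above 0.77 m/s) or (contact force between box_green and anything else below 0.01 N and linear speed of box_green above 0.77 m/s)).
It fails at once if the white-lidded cup or the petri dish is moved more than 30 mm (distance of any of cup_white_mid, petri_mid from where it was at the start of the episode above 0.03 m).
It also fails if it takes over 125 s, if anything falls off the work surface, if the arm or the gripper's body presses on something with over 40 N, if the wrist force passes 120 N, or if a joint passes its speed limit or range.

## Robot

A 7-joint arm with a two-finger parallel gripper is mounted at the origin on the work surface. World frame = base frame: x ahead of the robot, y to its left, z up, the work surface at z = 0. Lengths are in mm, angles in rad, forces in N, time in s.
With the tool pointing down it reaches from about 400 to 875 mm from the base axis. Payload 4.4 kg.
Tool frame: the origin (TCP) lies midway between the tips of the shut fingers; the grasp point (between the pads) lies 19 mm behind it; z points along the fingers, y is the line along which they close (so a half turn about z gives the same grasp; the last joint's range is limited). The gripper opens to 85 mm and grips with 20 to 120 N. Pads are 22 mm wide; open, the fingers measure 114 mm over their backs; the gripper's body (76 mm by 85 mm) begins 54 mm behind the grasp point. The pads swing forward as they close: fully open they stand 13 mm farther back than shut.
Start: joints at [-1.213, 0.628, 0.038, 1.517, -0.027, 0.996, -0.02], TCP at [267.276, 592.521, 231.313] pointing down, gripper open.
Joint ranges: [-3.06, 3.06], [-0.37, 2.12], [-1.25, 1.32], [0.18, 2.47], [-1.1, 4.24], [0.23, 1.98], [-2.94, 2.94]. Speed limits (rad/s): [2.57, 2.57, 3.14, 3.14, 3.14, 3.14, 3.14].

## Interface

Orientations are given as [roll, pitch, yaw] about the fixed x, y, z axes, in that order (R = Rz(yaw) Ry(pitch) Rx(roll)).
In Python, from cell import ctrl gives the robot as it stands. The module is installed in compiled form; this text tells all that it offers.
- The arm moves only by the tool step_arm, never from a script. Its argument "commands" is one flat list of numbers, 7 for each row, row after row: the shift along the tool's x, y, z in cm, then the turn, a rotation vector about the tool's x, y, z in rad, then the opening, from 0 (shut) to 1 (fully open). A call has 1 to 10 rows; each row is the pose to reach, as a shift and turn from the pose commanded when the call began, along the tool's axes at that moment; what a row does not reach only later rows make up. A row lasts 1/10 s, in which the tool goes at most 50 mm and 8.59 degrees, less where a joint would pass 70% of its speed; a pose out of reach is approached as far as the arm can. A call with a gripper value outside its range is refused whole. The fingers move at their own pace and stop on an object; the grip force is fixed at half the most. Time passes only in rows, so rows that repeat a pose let the fingers close. It gives the time, the measured TCP pose, the force, the opening and the grip force at its end, in the units of the state.
- ctrl.read_state(): the state, without advancing time (a new reading comes with each control period).
- ctrl.get_image(name): name is "side" or "top"; returns a dict with "image" (480x640x3 uint8, red, green, blue), "range_z" (480x640 float32, mm along the optical axis (not along the pixel's ray), 0 where there is no reading), "vfov" (degrees; the focal length in pixels is half the picture's height over the tangent of half this angle, whatever the lens; pixels are square), "cx", "cy" (the principal point, pixels), "world_to_cam" (4x4, takes a point from world to camera coordinates). Camera axes: x right, y down, z forward; pixel columns grow to the right and rows downward; lengths in mm; the calibration is good to about 2 mm. A picture is of the moment at which its call begins.
- ctrl.finish_job(): hands the job in; it is judged then, once.
The state is a dict: "clock": time; "qpos": joint angles; "qd": joint speeds; "tau": joint torques, N m; "eef_pos": TCP position; "tool_rot": TCP orientation; "force": force on the tool from outside, world axes, zero at the start; "torque": the same for the moment, N m; "width": finger opening in mm; "gripper_force": force on a finger pad.
Only numpy, scipy, OpenCV 4.12 (cv2) and the standard library are available. Lean on these libraries where they do the work, as an engineer would, in place of code of your own. Each camera call takes 0.05 s, during which the arm holds its last target. There are 200 camera calls.

## Working session

There is one attempt and no reset: what is moved stays moved. The work goes in short steps, Python scripts to look and compute and a tool call to move; the robot and the scene stay as the last step left them, time stands still between calls to the robot, and variables do not carry over. Pictures are saved under pics/ and viewed, at most 14 in all, crops included, and the job is handed in when it is done.

Besides the shell and the picture viewer there is one more tool, called after ">>>" as name(argument=value, ...) on one line, values as JSON. step_arm: Moves the arm, as the interface text tells. Its arguments: {"type":"object","properties":{"commands":{"type":"array"}},"required":["commands"]}

```bash
mkdir -p pics && cat > h.py <<'E'
import numpy as np, cv2
from cell import ctrl
def grab(n,save=None):
    d=ctrl.get_image(n)
    if save: cv2.imwrite('pics/'+save,d['image'][:,:,::-1])
    return d
def cloud(d):
    im=d['range_z'].astype(float); f=240/np.tan(np.radians(d['vfov'])/2)
    v,u=np.mgrid[:480,:640]
    P=np.stack([(u-d['cx'])/f*im,(v-d['cy'])/f*im,im,np.ones_like(im)],-1)
    W=P@np.linalg.inv(d['world_to_cam']).T
    W=W[...,:3]; W[im==0]=np.nan
    return W
E
python3 - <<'E'
from h import *
for n in('top','side'):
    d=grab(n,n+'0.png'); print(n,d['vfov'],d['cx'],d['cy'],np.round(d['world_to_cam'],3).tolist())
    np.savez(n+'0.npz',W=cloud(d),im=d['image'])
s=ctrl.read_state(); print(s)
E
```

```text
top 44.35946295013092 323.74574834322516 237.79598415222833 [[-0.013, -1.0, -0.006, 6.688], [-0.983, 0.014, -0.185, 582.815], [0.186, 0.004, -0.983, 1231.974], [0.0, 0.0, 0.0, 1.0]]
side 56.666336186147134 324.13093137656296 229.18509543610523 [[0.977, -0.211, -0.016, -562.159], [-0.128, -0.525, -0.842, 144.864], [0.169, 0.825, -0.54, 923.245], [0.0, 0.0, 0.0, 1.0]]
{'clock': 0.1, 'qpos': array([-1.21280094,  0.6292109 ,  0.03845997,  1.51827859, -0.02701532,
        0.99630814, -0.0199627 ]), 'qd': array([-0.00140687, -0.00239318, -0.00028674, -0.00115923, -0.00096405,
        0.00093169, -0.00103144]), 'tau': array([ 2.98826744e-03, -5.64521313e+01,  1.23050217e+00, -1.93970007e+01,
        1.12880330e-02,  5.43573187e-03,  1.30781018e-05]), 'eef_pos': array([267.03903287, 591.99372299, 230.50563259]), 'tool_rot': array([-3.13990592e+00,  1.10289553e-05,  2.71781370e+00]), 'force': array([-0.56974209,  0.20893967,  0.06059616]), 'torque': array([-0.02992782,  0.01974072,  0.05271078]), 'gripper_force': 0.0, 'width': 85.63091749412104}
```

View pics/top0.png

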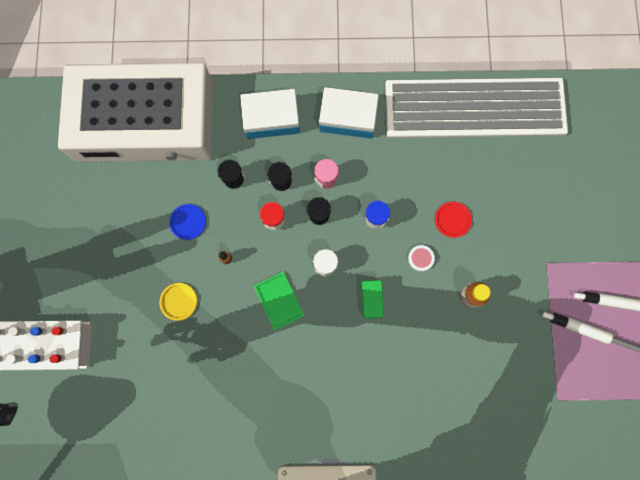

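View pics/side0.png

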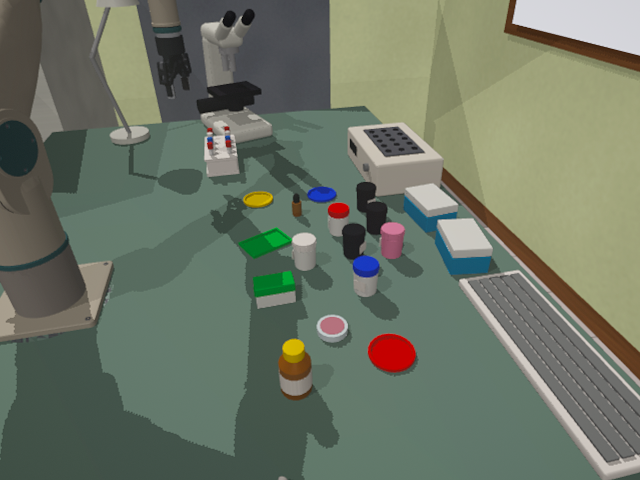

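The top view (up = +x, left = +y) shows these pixel positions:

| Item | Pixel |
|---|---|
| Red cup | (272,213) |
| Blue cup | (378,211) |
| Bottle | (480,293) |
| Green box | (373,298) |
| White cup | (325,262) |
| Petri dish | (421,258) |
| Red tray | (453,219) |
| Blue tray | (188,221) |
| Yellow tray | (178,301) |
| Green tray | (278,300) |

The look-alikes are black at (231,174), (280,177) and (319,211), and pink at (326,172).

```bash
cat > loc.py <<'E'
from h import *
def top(W,u,v,zlo,zhi,r=45):
    w=W[max(0,v-r):v+r,max(0,u-r):u+r].reshape(-1,3); w0=W[v,u]
    m=(w[:,2]>zlo)&(w[:,2]<zhi)&(np.hypot(*(w[:,:2]-w0[:2]).T)<62)
    return w[m]
def lab(W,u,v,zlo,zhi):
    "connected component of height band containing/nearest pixel"
    m=((W[...,2]>zlo)&(W[...,2]<zhi)).astype(np.uint8)
    n,L=cv2.connectedComponents(m,connectivity=4)
    ys,xs=np.nonzero(L); i=np.argmin((xs-u)**2+(ys-v)**2)
    return W[L==L[ys[i],xs[i]]]
def circ(p):
    c,r=cv2.minEnclosingCircle(p[:,:2].astype(np.float32)); return np.round([*c,2*r,np.median(p[:,2]),len(p)],1)
def rect(p):
    c,s,a=cv2.minAreaRect(p[:,:2].astype(np.float32)); return np.round([*c,*s,a,np.median(p[:,2]),len(p)],1)
E
python3 - <<'E'
from loc import *
W=np.load('top0.npz')['W']; im=np.load('top0.npz')['im']
for n,u,v,a,b in [('red',272,213,64,78),('blue',378,211,64,78),('bottle',481,293,88,102),('white',325,262,64,78),('petri',421,258,8,20),
 ('blk1',231,172,64,78),('blk2',280,175,64,78),('blk3',319,209,64,78),('pink',326,170,64,78),('vial',225,257,20,90)]:
    print(n,circ(lab(W,u,v,a,b)),np.round(W[v,u]))
print('box',rect(lab(W,373,298,43,58)))
hsv=cv2.cvtColor(im,cv2.COLOR_RGB2HSV).astype(int)
for n,u,v,h in [('tred',453,219,0),('tblue',188,221,118),('tyel',178,301,25),('tgreen',278,300,65)]:
    dh=abs(hsv[...,0]-h); dh=np.minimum(dh,180-dh)
    m=((dh<12)&(hsv[...,1]>170)&(W[...,2]<14)).astype(np.uint8)
    k,L=cv2.connectedComponents(m); p=W[L==L[v,u]]
    print(n,L[v,u],circ(p),rect(p))
E
```

```text
red [636.1 112.4  53.8  70.3 442. ] [635. 110.  74.]
blue [ 637.  -118.9   54.8   70.4  445. ] [ 637. -120.   71.]
bottle [ 457.1 -326.6   33.6   95.1  213. ] [ 454. -326.   94.]
white [530.6  -2.7  53.7  70.1 458. ] [527.  -3.  71.]
petri [ 543.3 -217.1   58.1   14.8  509. ] [ 541. -218.   15.]
blk1 [735.4 206.2  54.3  70.3 422. ] [730. 202.  71.]
blk2 [728.4  96.3  54.3  70.  430. ] [722.  94.  69.]
blk3 [646.4  10.5  54.5  70.1 431. ] [644.   8.  71.]
pink [732.9  -6.7  54.   70.3 425. ] [733.  -8.  67.]
vial [548.8 220.4  26.1  43.4 125. ] [543. 214.  56.]
box [ 450.2 -103.3   80.2   44.5    1.2   50.3  760. ]
tred 1 [ 630.6 -296.    84.2    4.5 1008. ] [ 631.1 -295.4   81.6   81.8   26.9    4.5 1008. ]
tblue 1 [634.4 310.2  82.8   4.2 995. ] [634.9 310.4  81.2  80.   44.1   4.2 995. ]
tyel 2 [ 453.5  325.4   83.5    4.4 1080. ] [4.534e+02 3.251e+02 8.020e+01 8.230e+01 4.000e-01 4.400e+00 1.080e+03]
tgreen 1 [ 451.5  101.9  127.5    4.  1487. ] [ 451.6  101.3  107.3   71.5   25.4    4.  1487. ]
```

>>> step_arm(commands=[-4, -3, 1, 0, 0, -0.1, 1, -8, -6, 2, 0, 0, -0.2, 1, -12, -9, 3, 0, 0, -0.3, 1, -16, -12.5, 4, 0, 0, -0.4236, 1, -20, -15.7, 5, 0, 0, -0.4236, 1, -24, -18.9, 6, 0, 0, -0.4236, 1, -28, -22, 6, 0, 0, -0.4236, 1, -31.5, -24.8, 6, 0, 0, -0.4236, 1, -31.5, -24.8, 6, 0, 0, -0.4236, 1, -31.5, -24.8, 6, 0, 0, -0.4236, 1])

```text
clock: 1.1
eef_pos: [453.3, 234.7, 171.1]
tool_rot: [-3.141, -0.0, 3.137]
force: [1.0, 1.2, -0.0]
width: 85.3
gripper_force: 0.0
```

>>> step_arm(commands=[-2, -4, 0, 0, 0, 0, 1, -4.2, -8, 0, 0, 0, 0, 1, -6.3, -12, 0, 0, 0, 0, 1, -8.4, -16, 0, 0, 0, 0, 1, -10.5, -20, 0, 0, 0, 0, 1, -12.6, -24, 0, 0, 0, 0, 1, -14.7, -28, 0, 0, 0, 0, 1, -16.8, -32, 0, 0, 0, 0, 1, -18.4, -35.4, 0, 0, 0, 0, 1, -18.4, -35.4, 0, 0, 0, 0, 1])

```text
clock: 2.1
eef_pos: [638.2, -122.2, 170.8]
tool_rot: [-3.138, 0.002, 3.136]
force: [0.1, -1.5, -0.5]
width: 85.2
gripper_force: 0.0
```

>>> step_arm(commands=[0, 0, 0, 0, 0, 0, 1])

```text
clock: 2.2
eef_pos: [636.6, -115.3, 170.7]
tool_rot: [3.14, -0.001, -3.141]
force: [-0.1, 1.0, -0.3]
width: 85.5
gripper_force: 0.0
```

>>> step_arm(commands=[0, -0.2, 4, 0, 0, 0, 1, 0, -0.2, 8, 0, 0, 0, 1, 0, -0.2, 12, 0, 0, 0, 1, 0, -0.2, 14, 0, 0, 0, 1, 0, -0.2, 15, 0, 0, 0, 1, 0, -0.2, 15, 0, 0, 0, 1, 0, -0.2, 15, 0, 0, 0, 0, 0, -0.2, 15, 0, 0, 0, 0, 0, -0.2, 15, 0, 0, 0, 0, 0, -0.2, 15, 0, 0, 0, 0])

```text
clock: 3.2
eef_pos: [637.8, -119.0, 23.2]
tool_rot: [-3.141, 0.003, 3.141]
force: [-0.3, 0.2, 5.9]
width: 51.0
gripper_force: 62.3
```

>>> step_arm(commands=[0, 0, 0, 0, 0, 0, 0, 0, 0, 0, 0, 0, 0, 0, 0, 0, 0, 0, 0, 0, 0, 0, 0, 0, 0, 0, 0, 0])

```text
clock: 3.6
eef_pos: [637.8, -119.0, 23.2]
tool_rot: [-3.142, 0.003, 3.141]
force: [-0.2, 0.1, 6.4]
width: 51.0
gripper_force: 62.3
```

```bash
python3 - <<'E'
from h import *
for i in range(3):
    s=ctrl.read_state(); print(np.round(s['eef_pos'],1),np.round(s['qpos'],2),s['width'],s['gripper_force'])
d=grab('side','s1.png'); print(np.round(ctrl.read_state()['eef_pos'],1))
cv2.imwrite('pics/s1.png',cv2.resize(d['image'][180:420,220:540,::-1],None,fx=2,fy=2))
E
```

```text
[ 637.8 -119.    23.2] [ 0.2   0.89 -0.09  1.66  0.13  0.6   1.6 ] 51.017371181700945 62.2669243812561
[ 637.8 -119.    23.2] [ 0.2   0.89 -0.09  1.66  0.13  0.6   1.6 ] 51.017371181700945 62.2669243812561
[ 637.8 -119.    23.2] [ 0.2   0.89 -0.09  1.66  0.13  0.6   1.6 ] 51.017371181700945 62.2669243812561
[ 637.8 -119.1   23.2]
```

View pics/s1.png

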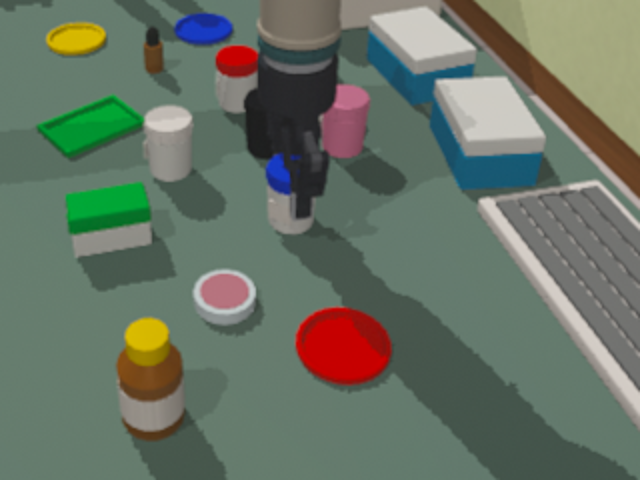

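The crop shows the blue cup held squarely between the fingers at (290,195), with the white cup (168,145) and petri dish (225,297) untouched. I'll lift it and carry it to the blue tray.

>>> step_arm(commands=[0, 0, -2, 0, 0, 0, 0, 0, 0, -5, 0, 0, 0, 0, 0, 0, -8, 0, 0, 0, 0, 0, 0, -10.5, 0, 0, 0, 0, 0, 1, -12, 0, 0, 0, 0, 0, 3.5, -12, 0, 0, 0, 0, 0, 7, -12, 0, 0, 0, 0, 0, 10.5, -12, 0, 0, 0, 0, 0, 14, -12, 0, 0, 0, 0, 0, 17.5, -12, 0, 0, 0, 0])

```text
clock: 4.65
eef_pos: [635.5, 58.2, 140.9]
tool_rot: [3.141, -0.001, -3.141]
force: [0.4, -0.2, -0.5]
width: 50.8
gripper_force: 62.7
```

>>> step_arm(commands=[0, 3.5, 0, 0, 0, 0, 0, 0, 7, 0, 0, 0, 0, 0, 0, 10.5, 0, 0, 0, 0, 0, 0, 14, 0, 0, 0, 0, 0, 0, 17.5, 0, 0, 0, 0, 0, 0, 21, 0, 0, 0, 0, 0, 0.1, 23.5, 0, 0, 0, 0, 0, 0.3, 25.4, 0, 0, 0, 0, 0, 0.3, 25.4, 0, 0, 0, 0, 0, 0.3, 25.4, 0, 0, 0, 0, 0])

```text
clock: 5.65
eef_pos: [633.1, 308.7, 140.9]
tool_rot: [-3.14, -0.001, 3.141]
force: [-0.7, -0.7, -1.9]
width: 50.8
gripper_force: 62.7
```

>>> step_arm(commands=[0, 0, 0, 0, 0, 0, 0, 0, 0, 0, 0, 0, 0, 0, 0, 0, 0, 0, 0, 0, 0])

```text
clock: 5.95
eef_pos: [634.0, 308.3, 141.4]
tool_rot: [-3.141, 0.0, 3.139]
force: [0.0, -0.1, -1.3]
width: 50.7
gripper_force: 62.7
```

```bash
python3 - <<'E'
from loc import *
d=grab('top','t1.png'); W=cloud(d); print(np.round(ctrl.read_state()['eef_pos'],1))
d=grab('side'); cv2.imwrite('pics/s2.png',cv2.resize(d['image'][60:300,160:480,::-1],None,fx=2,fy=2))
E
```

```text
[633.8 308.7 141.5]
```

View pics/s2.png

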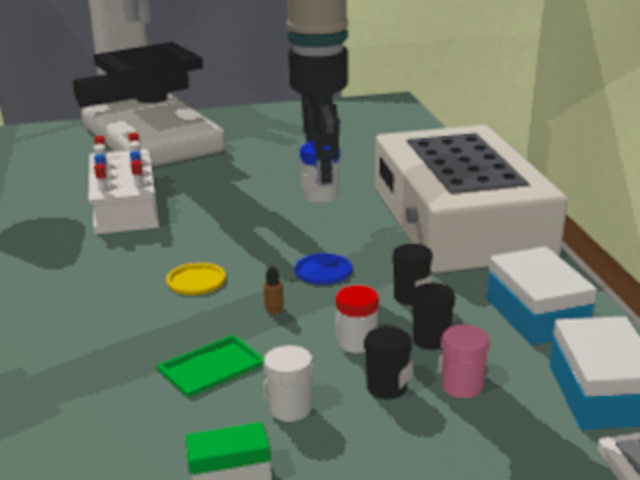

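The blue cup hangs upright at (320,175) in the crop, above the blue tray (323,268). I'll lower it.

>>> step_arm(commands=[-0.1, 0.2, 2, 0, 0, 0, 0, -0.1, 0.2, 5, 0, 0, 0, 0, -0.1, 0.2, 8, 0, 0, 0, 0, -0.1, 0.2, 9.8, 0, 0, 0, 0, -0.1, 0.2, 10.6, 0, 0, 0, 0, -0.1, 0.2, 11, 0, 0, 0, 0, -0.1, 0.2, 11.3, 0, 0, 0, 0, -0.1, 0.2, 11.5, 0, 0, 0, 0, -0.1, 0.2, 11.5, 0, 0, 0, 0, -0.1, 0.2, 11.5, 0, 0, 0, 0])

```text
clock: 7.05
eef_pos: [634.8, 312.1, 27.1]
tool_rot: [3.141, 0.001, 3.141]
force: [0.2, -0.2, -0.9]
width: 50.8
gripper_force: 62.7
```

>>> step_arm(commands=[0, -0.2, 0.1, 0, 0, 0, 0, 0, -0.2, 0.15, 0, 0, 0, 0, 0, -0.2, 0.15, 0, 0, 0, 0, 0, -0.2, 0.15, 0, 0, 0, 0.7, 0, -0.2, 0.15, 0, 0, 0, 0.8, 0, -0.2, 0.15, 0, 0, 0, 0.9, 0, -0.2, 0.15, 0, 0, 0, 0.9, 0, -0.2, -2, 0, 0, 0, 0.9, 0, -0.2, -5, 0, 0, 0, 0.9, 0, -0.2, -8, 0, 0, 0, 0.9])

```text
clock: 8.05
eef_pos: [634.0, 309.5, 106.5]
tool_rot: [-3.141, -0.001, 3.141]
force: [1.3, 0.1, -0.5]
width: 77.2
gripper_force: 0.0
```

>>> step_arm(commands=[0, -2, -2, 0, 0, 0, 1, 0, -6, -4, 0, 0, 0, 1, 0, -10, -4, 0, 0, 0, 1, 0, -14, -4, 0, 0, 0, 1, -0.1, -17.5, -4, 0, 0, 0, 1, -0.2, -19.7, -4, 0, 0, 0, 1, -0.2, -19.7, -4, 0, 0, 0, 1, -0.2, -19.7, -4, 0, 0, 0, 1, -0.2, -19.7, -4, 0, 0, 0, 1])

```text
clock: 8.95
eef_pos: [636.2, 115.1, 146.3]
tool_rot: [3.14, -0.0, -3.14]
force: [0.1, -0.1, -0.4]
width: 85.1
gripper_force: 0.0
```

```bash
python3 - <<'E'
from loc import *
d=grab('top','t2.png'); W=cloud(d); print(np.round(ctrl.read_state()['eef_pos'],1))
print(circ(lab(W,188,218,66,82)), 'white',circ(lab(W,325,262,64,78)))
E
```

```text
[636.2 115.2 146.2]
[633.4 310.   54.5  73.1 451. ] white [530.2  -3.2  54.4  70.3 461. ]
```

Blue is seated: top at 73 mm, within 2 mm of the tray centre. Next is the red cup.

>>> step_arm(commands=[0, -0.25, 3, 0, 0, 0, 1, 0, -0.25, 7, 0, 0, 0, 1, 0, -0.25, 10.5, 0, 0, 0, 1, 0, -0.25, 12, 0, 0, 0, 1, 0, -0.25, 12.6, 0, 0, 0, 1, 0, -0.25, 12.6, 0, 0, 0, 1, 0, -0.25, 12.6, 0, 0, 0, 0, 0, -0.25, 12.6, 0, 0, 0, 0, 0, -0.25, 12.6, 0, 0, 0, 0, 0, -0.25, 12.6, 0, 0, 0, 0])

```text
clock: 10.0
eef_pos: [637.8, 110.8, 22.2]
tool_rot: [3.141, 0.003, 3.141]
force: [0.5, 1.0, 6.4]
width: 50.9
gripper_force: 62.2
```

>>> step_arm(commands=[0, 0, 0, 0, 0, 0, 0, 0, 0, 0, 0, 0, 0, 0])

```text
clock: 10.2
eef_pos: [637.8, 110.8, 22.2]
tool_rot: [3.141, 0.003, 3.141]
force: [-1.5, 0.3, 6.2]
width: 50.5
gripper_force: 62.2
```

>>> step_arm(commands=[0, 0, -2, 0, 0, 0, 0, 0, 0, -5, 0, 0, 0, 0, 0, 0, -8, 0, 0, 0, 0, 0, 0, -10.5, 0, 0, 0, 0, 0, -1, -12, 0, 0, 0, 0, 0, -3.5, -12, 0, 0, 0, 0, 0, -7, -12, 0, 0, 0, 0, 0, -10.5, -12, 0, 0, 0, 0, 0, -14, -12, 0, 0, 0, 0, 0, -17.5, -12, 0, 0, 0, 0])

```text
clock: 11.2
eef_pos: [635.5, -67.2, 140.0]
tool_rot: [-3.141, -0.001, 3.141]
force: [1.5, -1.0, -0.5]
width: 50.9
gripper_force: 62.5
```

>>> step_arm(commands=[0.1, -3.5, 0, 0, 0, 0, 0, 0.2, -7, 0, 0, 0, 0, 0, 0.3, -10.5, 0, 0, 0, 0, 0, 0.4, -14, 0, 0, 0, 0, 0, 0.5, -17, 0, 0, 0, 0, 0, 0.6, -20, 0, 0, 0, 0, 0, 0.6, -22, 0, 0, 0, 0, 0, 0.6, -23.1, 0, 0, 0, 0, 0, 0.6, -23.1, 0, 0, 0, 0, 0, 0.6, -23.1, 0, 0, 0, 0, 0])

```text
clock: 12.2
eef_pos: [630.6, -293.7, 140.1]
tool_rot: [3.14, -0.0, -3.14]
force: [-0.0, 0.5, -1.2]
width: 50.9
gripper_force: 62.5
```

>>> step_arm(commands=[0, 0, 0, 0, 0, 0, 0, 0, 0, 0, 0, 0, 0, 0, 0, 0, 0, 0, 0, 0, 0])

```text
clock: 12.5
eef_pos: [630.7, -294.4, 140.4]
tool_rot: [3.141, 0.0, -3.14]
force: [0.9, 0.5, 0.1]
width: 50.6
gripper_force: 62.5
```

>>> step_arm(commands=[0, -0.1, 2, 0, 0, 0, 0, 0, -0.1, 5, 0, 0, 0, 0, 0, -0.1, 8, 0, 0, 0, 0, 0, -0.1, 9.8, 0, 0, 0, 0, 0, -0.1, 10.6, 0, 0, 0, 0, 0, -0.1, 11, 0, 0, 0, 0, 0, -0.1, 11.3, 0, 0, 0, 0, 0, -0.1, 11.5, 0, 0, 0, 0, 0, -0.1, 11.6, 0, 0, 0, 0, 0, -0.1, 11.6, 0, 0, 0, 0])

```text
clock: 13.5
eef_pos: [630.9, -296.8, 25.3]
tool_rot: [-3.141, 0.001, 3.141]
force: [-0.4, -0.4, 1.5]
width: 51.0
gripper_force: 62.6
```

>>> step_arm(commands=[0, 0.1, 0, 0, 0, 0, 0, 0, 0.1, 0, 0, 0, 0, 0.7, 0, 0.1, 0, 0, 0, 0, 0.8, 0, 0.1, 0, 0, 0, 0, 0.9, 0, 0.1, 0, 0, 0, 0, 0.9, 0, 0.1, -2, 0, 0, 0, 0.9, 0, 0.1, -5, 0, 0, 0, 0.9, 0, 0.1, -9, 0, 0, 0, 0.9, 0, 0.1, -12, 0, 0, 0, 1, 0, 0.1, -12.5, 0, 0, 0, 1])

```text
clock: 14.5
eef_pos: [633.0, -296.6, 154.0]
tool_rot: [-3.139, 0.007, 3.141]
force: [0.3, 0.1, -0.1]
width: 85.4
gripper_force: 0.0
```

>>> step_arm(commands=[3, -0.6, 0, 0, 0, 0, 1, 6.5, -1.2, 0, 0, 0, 0, 1, 10, -1.8, 0, 0, 0, 0, 1, 13.5, -2.4, 0, 0, 0, 0, 1, 16, -2.9, 0, 0, 0, 0, 1, 17.4, -3, 0, 0, 0, 0, 1, 17.4, -3, 0, 0, 0, 0, 1, 17.4, -3, 0, 0, 0, 0, 1, 17.4, -3, 0, 0, 0, 0, 1])

```text
clock: 15.4
eef_pos: [458.3, -324.9, 149.2]
tool_rot: [3.141, 0.002, -3.14]
force: [-1.0, 0.4, 0.6]
width: 85.3
gripper_force: 0.0
```

```bash
python3 - <<'E'
from loc import *
d=grab('top','t3.png'); W=cloud(d); s=ctrl.read_state(); print(np.round(s['eef_pos'],1),np.round(s['qpos'],2))
print('red',circ(lab(W,455,215,66,82)), 'white',circ(lab(W,325,262,64,78)),'petri',circ(lab(W,421,258,8,20)))
E
```

```text
[ 458.1 -324.9  149.2] [ 0.67  0.61 -0.15  1.85  0.13  0.69  2.01]
red [ 629.1 -295.9   53.5   73.7  456. ] white [530.   -3.   53.7  70.5 454. ] petri [ 542.6 -217.1   58.3   14.8  510. ]
```

The red cup is seated. Next is the bottle.

>>> step_arm(commands=[0.1, -0.15, 3, 0, 0, 0, 1, 0.1, -0.15, 7, 0, 0, 0, 1, 0.1, -0.15, 10, 0, 0, 0, 1, 0.1, -0.15, 11.5, 0, 0, 0, 1, 0.1, -0.15, 12.2, 0, 0, 0, 1, 0.1, -0.15, 12.2, 0, 0, 0, 1, 0.1, -0.15, 12.2, 0, 0, 0, 0, 0.1, -0.15, 12.2, 0, 0, 0, 0, 0.1, -0.15, 12.2, 0, 0, 0, 0, 0.1, -0.15, 12.2, 0, 0, 0, 0])

```text
clock: 16.45
eef_pos: [456.3, -327.7, 28.9]
tool_rot: [-3.14, 0.002, 3.141]
force: [-0.4, 0.4, 6.3]
width: 51.0
gripper_force: 62.1
```

>>> step_arm(commands=[0, 0, 0, 0, 0, 0, 0, 0, 0, 0, 0, 0, 0, 0])

```text
clock: 16.65
eef_pos: [456.3, -327.7, 28.9]
tool_rot: [-3.14, 0.002, 3.141]
force: [-1.3, -0.5, 5.7]
width: 50.9
gripper_force: 62.1
```

>>> step_arm(commands=[0, 0, -2, 0, 0, 0, 0, 0, 0, -5, 0, 0, 0, 0, 0, 0, -8, 0, 0, 0, 0, 0, 0, -10.5, 0, 0, 0, 0, 0, 1, -12, 0, 0, 0, 0, 0, 3.5, -12, 0, 0, 0, 0, 0, 7, -12, 0, 0, 0, 0, 0, 10.5, -12, 0, 0, 0, 0, 0, 14, -12, 0, 0, 0, 0, 0, 17.5, -12, 0, 0, 0, 0])

```text
clock: 17.65
eef_pos: [454.6, -149.9, 147.2]
tool_rot: [3.141, -0.001, -3.142]
force: [1.4, 0.1, -1.7]
width: 50.6
gripper_force: 62.8
```

>>> step_arm(commands=[0, 3.5, 0, 0, 0, 0, 0, 0, 7, 0, 0, 0, 0, 0, 0, 10.5, 0, 0, 0, 0, 0, 0, 14, 0, 0, 0, 0, 0, 0, 17.5, 0, 0, 0, 0, 0, 0, 21, 0, 0, 0, 0, 0, 0, 24.5, 0, 0, 0, 0, 0, 0, 28, 0, 0, 0, 0, 0, 0, 31.5, 0, 0, 0, 0, 0, 0, 35, 0, 0, 0, 0, 0])

```text
clock: 18.65
eef_pos: [454.1, 199.7, 147.2]
tool_rot: [-3.141, -0.001, -3.141]
force: [0.7, -0.7, -1.4]
width: 50.5
gripper_force: 62.8
```

>>> step_arm(commands=[0, 3.5, 0, 0, 0, 0, 0, 0.1, 6.8, 0, 0, 0, 0, 0, 0.2, 9.5, 0, 0, 0, 0, 0, 0.2, 11.5, 0, 0, 0, 0, 0, 0.2, 12.8, 0, 0, 0, 0, 0, 0.2, 12.8, 0, 0, 0, 0, 0, 0.2, 12.8, 0, 0, 0, 0, 0, 0.2, 12.8, 0, 0, 0, 0, 0])

```text
clock: 19.45
eef_pos: [453.5, 324.0, 147.2]
tool_rot: [-3.14, -0.001, 3.139]
force: [0.1, -0.5, -2.0]
width: 50.7
gripper_force: 62.9
```

>>> step_arm(commands=[0, 0.05, 2, 0, 0, 0, 0, 0, 0.05, 5, 0, 0, 0, 0, 0, 0.05, 8, 0, 0, 0, 0, 0, 0.05, 9.8, 0, 0, 0, 0, 0, 0.05, 10.6, 0, 0, 0, 0, 0, 0.05, 11, 0, 0, 0, 0, 0, 0.05, 11.3, 0, 0, 0, 0, 0, 0.05, 11.5, 0, 0, 0, 0, 0, 0.05, 11.55, 0, 0, 0, 0, 0, 0.05, 11.55, 0, 0, 0, 0])

```text
clock: 20.45
eef_pos: [453.7, 326.6, 32.3]
tool_rot: [3.141, 0.001, 3.141]
force: [0.2, 0.3, -2.2]
width: 50.5
gripper_force: 62.9
```

>>> step_arm(commands=[0, -0.1, 0.1, 0, 0, 0, 0, 0, -0.1, 0.1, 0, 0, 0, 0, 0, -0.1, 0.1, 0, 0, 0, 0.7, 0, -0.1, 0.1, 0, 0, 0, 0.8, 0, -0.1, 0.1, 0, 0, 0, 0.9, 0, -0.1, 0.1, 0, 0, 0, 0.9, 0, -0.1, -2, 0, 0, 0, 0.9, 0, -0.1, -5, 0, 0, 0, 0.9, 0, -0.1, -9, 0, 0, 0, 0.9, 0, -0.1, -12, 0, 0, 0, 1])

```text
clock: 21.45
eef_pos: [453.7, 325.6, 153.7]
tool_rot: [3.141, 0.001, 3.141]
force: [0.2, 0.4, 0.4]
width: 85.5
gripper_force: 0.0
```

>>> step_arm(commands=[0, -3, 0, 0, 0, 0, 1, 0, -7, 0, 0, 0, 0, 1, 0, -11.5, 0, 0, 0, 0, 1, 0.1, -16, 0, 0, 0, 0, 1, 0.1, -20.5, 0, 0, 0, 0, 1, 0.2, -25, 0, 0, 0, 0, 1, 0.2, -29.5, 0, 0, 0, 0, 1, 0.3, -34, 0, 0, 0, 0, 1, 0.3, -38.5, 0, 0, 0, 0, 1, 0.3, -40.5, 0, 0, 0, 0, 1])

```text
clock: 22.45
eef_pos: [449.6, -84.3, 151.8]
tool_rot: [-3.14, -0.0, 3.135]
force: [0.1, 1.3, 0.0]
width: 85.2
gripper_force: 0.0
```

>>> step_arm(commands=[0, -1.5, 1, 0, 0, 0, 1, 0, -2.4, 3, 0, 0, 0, 1, 0, -2.4, 3, 0, 0, 0, 1, 0, -2.4, 3, 0, 0, 0, 1])

```text
clock: 22.85
eef_pos: [450.0, -103.2, 121.8]
tool_rot: [3.141, -0.001, 3.141]
force: [0.4, 0.6, -0.5]
width: 85.4
gripper_force: 0.0
```

```bash
python3 - <<'E'
from loc import *
d=grab('top','t4.png'); W=cloud(d); s=ctrl.read_state(); print(np.round(s['eef_pos'],1),np.round(s['qpos'],2))
print('bottle',circ(lab(W,178,298,88,105)), 'white',circ(lab(W,325,262,64,78)),'petri',circ(lab(W,421,258,8,20)))
E
```

```text
[ 450.5 -102.9  122.2] [ 0.24  0.55 -0.11  2.13  0.12  0.47  1.61]
bottle [455.1 325.8  35.   98.1 217. ] white [530.5  -3.1  53.7  70.1 456. ] petri [ 547.1 -234.5   44.6   14.8   70. ]
```

View pics/t4.png

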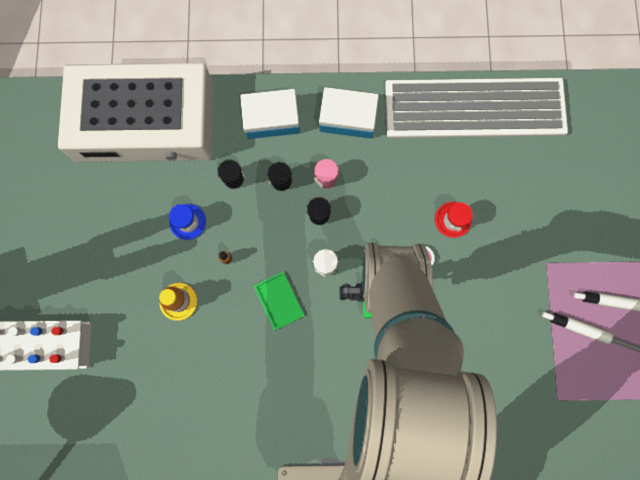

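The top view shows blue (185,220), red (455,218) and the bottle (175,300) seated in their trays. The gripper is over the green box at (365,295), and the arm hides part of the petri dish at (430,258). I'll grip the box across its width.

>>> step_arm(commands=[0, 0, 3, 0, 0, -0.02, 1, 0, 0, 6, 0, 0, -0.02, 1, 0, 0, 9, 0, 0, -0.02, 1, 0, 0, 10.1, 0, 0, -0.02, 1, 0, 0, 10.3, 0, 0, -0.02, 1, 0, 0, 10.3, 0, 0, -0.02, 1, 0, 0, 10.3, 0, 0, -0.02, 0, 0, 0, 10.3, 0, 0, -0.02, 0, 0, 0, 10.3, 0, 0, -0.02, 0, 0, 0, 10.3, 0, 0, -0.02, 0])

```text
clock: 23.9
eef_pos: [450.9, -103.5, 19.6]
tool_rot: [-3.141, 0.001, -3.121]
force: [0.3, -0.2, 6.1]
width: 43.4
gripper_force: 61.4
```

>>> step_arm(commands=[0, 0, 0, 0, 0, 0, 0, 0, 0, 0, 0, 0, 0, 0])

```text
clock: 24.1
eef_pos: [450.8, -103.5, 19.6]
tool_rot: [-3.141, 0.001, -3.122]
force: [-0.0, -0.2, 6.1]
width: 43.0
gripper_force: 61.4
```

>>> step_arm(commands=[0, 0, -2, 0, 0, 0, 0, 0, 0, -5, 0, 0, 0, 0, 0, 0, -8, 0, 0, 0, 0, 0, 0, -10.5, 0, 0, 0, 0, 0, 1, -12, 0, 0, 0, 0, -0.1, 4, -12, 0, 0, -0.08, 0, -0.2, 7.5, -12, 0, 0, -0.16, 0, -0.3, 11, -12, 0, 0, -0.24, 0, -0.4, 14.5, -12, 0, 0, -0.32, 0, -0.5, 17.5, -12, 0, 0, -0.4, 0])

```text
clock: 25.1
eef_pos: [451.4, 73.4, 139.0]
tool_rot: [3.141, 0.0, -2.718]
force: [0.4, -0.0, -2.6]
width: 42.8
gripper_force: 61.6
```

>>> step_arm(commands=[-0.4, 1.3, 0, 0, 0, -0.023, 0, -0.9, 2.6, 0, 0, 0, -0.023, 0, -0.9, 2.6, 0, 0, 0, -0.023, 0, -0.9, 2.6, 0, 0, 0, -0.023, 0])

```text
clock: 25.5
eef_pos: [449.2, 97.6, 138.7]
tool_rot: [-3.141, -0.001, -2.7]
force: [0.3, -0.5, -1.5]
width: 43.2
gripper_force: 61.6
```

>>> step_arm(commands=[-0.4, 0.25, 2, 0, 0, 0, 0, -0.4, 0.25, 5, 0, 0, 0, 0, -0.4, 0.25, 8, 0, 0, 0, 0, -0.4, 0.25, 9.8, 0, 0, 0, 0, -0.4, 0.25, 10.6, 0, 0, 0, 0, -0.4, 0.25, 11, 0, 0, 0, 0, -0.4, 0.25, 11.3, 0, 0, 0, 0, -0.4, 0.25, 11.5, 0, 0, 0, 0, -0.4, 0.25, 11.6, 0, 0, 0, 0, -0.4, 0.25, 11.6, 0, 0, 0, 0])

```text
clock: 26.5
eef_pos: [452.3, 102.9, 23.2]
tool_rot: [-3.141, 0.001, -2.699]
force: [-0.1, 0.7, -1.9]
width: 43.2
gripper_force: 61.7
```

>>> step_arm(commands=[0, 0, 0.1, 0, 0, 0, 0, 0, 0, 0.1, 0, 0, 0, 0, 0, 0, 0.1, 0, 0, 0, 0.6, 0, 0, 0.1, 0, 0, 0, 0.7, 0, 0, 0.1, 0, 0, 0, 0.8, 0, 0, 0.1, 0, 0, 0, 0.8, 0, 0, -2, 0, 0, 0, 0.8, 0, 0, -5, 0, 0, 0, 0.8, 0, 0, -9, 0, 0, 0, 0.8, 0, 0, -13, 0, 0, 0, 0.8])

```text
clock: 27.5
eef_pos: [451.4, 102.7, 153.9]
tool_rot: [3.141, -0.002, -2.699]
force: [1.5, 0.9, -0.4]
width: 68.0
gripper_force: 0.0
```

>>> step_arm(commands=[0, 3, -2, 0, 0, 0, 0.8, 0, 7, -4, 0, 0, 0, 0.8, 0, 11, -4, 0, 0, 0, 0.8, 0, 15, -4, 0, 0, 0, 0.8, 0, 19, -4, 0, 0, 0, 0.8, 0, 23, -4, 0, 0, 0, 0.8, 0, 27, -4, 0, 0, 0, 0.8, 0, 31, -4, 0, 0, 0, 0.8, 0, 35, -4, 0, 0, 0, 0.8, 0, 35, -4, 0, 0, 0, 0.8])

```text
clock: 28.5
eef_pos: [298.0, 425.3, 193.3]
tool_rot: [3.136, 0.001, -2.69]
force: [0.3, -0.5, -0.0]
width: 68.5
gripper_force: 0.0
```

```bash
python3 - <<'E'
from loc import *
d=grab('top','t5.png'); W=cloud(d); s=ctrl.read_state(); print(np.round(s['eef_pos'],1),np.round(s['force'],1))
print('box',rect(lab(W,278,297,46,62)),'white',circ(lab(W,325,262,64,78)),'petri',circ(lab(W,421,258,8,20)))
for n,u,v,z in[('b',188,218,73),('r',455,215,73),('y',175,298,98)]: print(n,circ(lab(W,u,v,z-6,z+8)))
d=grab('side','s5.png')
E
```

```text
[299.8 421.7 192.8] [0.9 0.4 0.6]
box [451.7 102.3  79.7  43.9  25.9  53.  757. ] white [530.   -2.2  53.6  70.4 453. ] petri [ 543.  -217.4   58.4   14.9  512. ]
b [633.3 310.2  54.4  73.3 450. ]
r [ 629.  -296.7   54.7   73.4  454. ]
y [455.3 325.6  33.9  98.1 210. ]
```

View pics/s5.png

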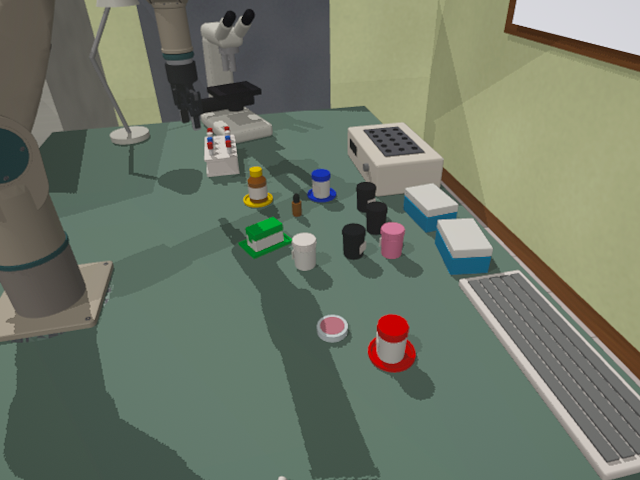

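The side view shows all four containers upright in their trays: red (392,342), blue (320,185), bottle (258,187) and box (266,236). The white cup (304,252) and petri dish (332,328) are where they started, and the arm touches nothing.

>>> step_arm(commands=[0, 0, 0, 0, 0, 0, 0.8, 0, 0, 0, 0, 0, 0, 0.8, 0, 0, 0, 0, 0, 0, 0.8, 0, 0, 0, 0, 0, 0, 0.8])

```text
clock: 29.0
eef_pos: [302.7, 418.4, 192.9]
tool_rot: [-3.141, 0.0, -2.7]
force: [1.1, 0.7, -0.9]
width: 68.0
gripper_force: 0.0
```

```bash
python3 -c "
from cell import ctrl
print(ctrl.finish_job())"
```

```text
the job is handed in; nothing more can be done
None
```

I handed the job in at about 29 s: all four containers stand upright and released in their own trays, within about 2 mm of centre by the camera, and the white-lidded cup and petri dish are within 1 mm of their start; no verdict came back.

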